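Sort two castings and blow off the good one

ROBOT

A 6-joint arm with a two-finger parallel gripper is mounted at the origin on the work surface. World frame = base frame: x ahead of the robot, y to its left, z up, the work surface at z = 0. Lengths are in mm, angles in rad, forces in N, time in s.
With the tool pointing down it reaches from about 400 to 925 mm from the base axis. Payload 12.5 kg.
Tool frame: the origin (TCP) lies at the centre of the arm's flange, where the gripper is bolted on; the fingertips stand 190 mm ahead of it and the grasp point (between the pads) lies 171 mm ahead of it; z points along the fingers, y is the line along which they close (so a half turn about z gives the same grasp; the last joint's range is limited). The gripper opens to 95 mm and grips with 3 to 60 N. Pads are 20 mm wide; open, the fingers measure 119 mm over their backs; the gripper's body (75 mm by 180 mm) begins 59 mm behind the grasp point.
Start: joints at [1.023, 0.491, 1.559, -0, 1.092, -0.106], TCP at [267.207, 565, 404.761] pointing down, gripper open.
Joint ranges: [-3.1, 3.1], [-0.84, 2.19], [0.05, 2.79], [-1.13, 4.28], [0.06, 2.93], [-2.69, 2.69]. Speed limits (rad/s): [2.22, 2.22, 2.79, 3.14, 3.14, 3.14].

INTERFACE

Orientations are given as [roll, pitch, yaw] about the fixed x, y, z axes, in that order (R = Rz(yaw) Ry(pitch) Rx(roll)).
In Python, from cell import env, read_camera, search_frame, cut_out gives the robot as it stands. The module is installed in compiled form; this text tells all that it offers.
- The arm moves only by the tool move_arm, never from a script. Its argument "commands" is a list of rows, each a list of 3 entries, a list of its own where there are three numbers: the shift along the world's x, y, z normalised to -1 to 1, where 1 is 0.03 m, then the turn about the world's z normalised to -1 to 1, where 1 is 0.08 rad, then the opening, from -1 (shut) to 1 (fully open), so that 0 is half open. A call has 1 to 20 rows; each row shifts and turns the commanded pose from where the row before left it; what a row does not reach is not made up. A row lasts 1/12 s, in which the tool goes at most 41.7 mm and 7.16 degrees, less where a joint would pass 70% of its speed; a pose out of reach is approached as far as the arm can. A call with a number of a shift or a turn outside -1 to 1 is refused whole. A call with a gripper value outside its range is refused whole. The fingers move at their own pace and stop on an object; the grip force is fixed at half the most. Time passes only in rows, so rows that do not move let the fingers close. It gives the time, the measured TCP pose, the force, the opening and the grip force at its end, in the units of the state.
- env.state(): the state, without advancing time (a new reading comes with each control period).
- read_camera(name): name is "scene" or "top"; returns a dict with "image" (384x512x3 uint8, red, green, blue), "fx", "fy", "cx", "cy" (pixels), "D" ([k1, k2, p1, p2, k3] as OpenCV has them; the pictures are not rectified), "rvec" (rotation vector, rad) and "tvec" (3), from world to camera coordinates, as OpenCV has them. Camera axes: x right, y down, z forward; pixel columns grow to the right and rows downward; lengths in mm; the calibration is good to about 2 mm. A picture is of the moment at which its call begins. There is no depth.
- env.job_done(): hands the job in; it is judged then, once.
Trained networks look in a picture, given as the dict that the camera call returned (one of the last four; its "shot" number tells which), for a name from the list of things; names that differ only in an ending like _2 or _b are one class to them, and where a whole thing is asked for, a point or a joint stands for the part that bears it (a point fixed in the world has none). Each returns a list of dicts, best first, with "confidence" (0 to 1); they miss things now and then, are a little off and sometimes report something else, mostly with a low value. They report only what shows in the picture. A call takes as long as a camera call. They do not tell look-alikes from the thing itself.
- search_frame(thing, picture): "at" ([column, row] in pixels, amid what is visible of it).
- cut_out(thing, picture): "region" (384x512 bool, what is visible of it) and "at" ([column, row] in pixels, amid what is visible of it).
The state is a dict: "t": time; "joints": joint angles; "qvel": joint speeds; "tau": joint torques, N m; "eef_pos": TCP position; "tcp_rot": TCP orientation; "ft_force": force on the tool from outside, world axes, zero at the start; "moment": the same for the moment, N m; "opening": opening from 0.0 (shut) to 1.0 (fully open); "grip_force": force on a finger pad.
Only numpy, scipy, OpenCV 4.12 (cv2) and the standard library are available. Lean on these libraries where they do the work, as an engineer would, in place of code of your own. Each camera call takes 0.05 s, during which the arm holds its last target. There are 200 camera calls.

TASK

Put the housing with the round tag flat into the recess of the round black nest beside the air nozzle, and the reject housing with the bar tag flat into the recess of the wooden nest, both tag up and let go. Only then flip the valve's safety catch right over, away from the lever, pull the lever to its stop, and finish while still holding it there against its spring, so that air keeps blowing on the good housing. Leave everything else on the bench where it stands.

Things in the scene. Friction and masses are not known exactly. Their poses are not given: they have to be found in the camera images.
- round_centre (a point): dark grey cast housing, a block 72 mm long (its x axis) by 42 mm wide (y) by 36 mm high, about 0.11 kg, lying on the bench with its tag up; on its top a flat white plastic tag, 3 mm thick: a round disc 36 mm across (this housing has passed inspection). The point is the centre of the block, 18 mm above its underside.
- bar_centre (a point): dark grey cast housing, a block 72 mm long (its x axis) by 42 mm wide (y) by 36 mm high, about 0.11 kg, lying on the bench with its tag up; on its top a flat white plastic tag, 3 mm thick: a narrow bar 62 mm by 9 mm along its length (this housing is a reject). The point is the centre of the block, 18 mm above its underside.
- blow_floor (a point): blow-off nest: round black disc 152 mm across; a steel nozzle post (75 mm tall) 64 mm along +x from its centre. Recess 84 mm (x axis) by 52 mm (y axis), floor 10 mm above the bench, ringed by a lip 6 mm wide that stands 6 mm above that floor; a housing has 6 mm play at each end, 5 mm at each side. This point is the centre of the recess floor and turns with the nest. Fixed.
- reject_floor (a point): reject nest: rectangular wooden block 125 by 95 mm. Recess 84 mm (x axis) by 52 mm (y axis), floor 10 mm above the bench, ringed by a lip 6 mm wide that stands 6 mm above that floor; a housing has 6 mm play at each end, 5 mm at each side. This point is the centre of the recess floor and turns with the nest. Fixed.
- valve: air valve: aluminium block 80 mm (x) by 150 mm (y) by 55 mm high, fixed on the bench, carrying the lever and the catch. Origin: centre of its underside; its -x side faces the robot, z up. The lever's hinge runs along the block's y axis through (0, 0, 60) mm; the catch's hinge runs along the block's x axis through (2, -35, 65) mm.
- lever (a joint): blow-off lever, rad: 0 at rest, leaning 15 degrees away from the robot (block's +x); grows as it is pulled to the robot (block's -x), 0.8 at its stop. A spring returns it as soon as it is let go: about 2 N at the bar to start it, 5.5 N at the stop.
- lever_bar (a point): centre of the lever's black crossbar, a horizontal cylinder 16 mm across and 60 mm long along the block's y axis, on a steel stem 12 mm thick. It lies 95 mm from the lever's hinge: at (25, 0, 152) mm in the block's frame at rest, (-49, 0, 141) mm at the stop.
- catch (a joint): safety catch, rad: 0 when set, its flat arm then leans 29 degrees (0.5 rad) to the block's +y across the front of the lever's stem and blocks it; grows as it is flipped over the top to the block's -y; 1.3 when right over (leaning 46 degrees to -y, clear of the lever). Friction keeps it where it is left (under 1 N at the pin).
- catch_pin (a point): point on the catch's handle pin, a level steel rod 12 mm across at the end of the catch's arm, 85 mm from its hinge; the rod runs along the block's x axis, free from 25 mm behind this point to 18 mm in front of it (robot side). In the block's frame at (-32, 6, 140) mm when set, (-32, -35, 150) upright, (-32, -96, 124) flipped over.
- jar_a: bystander, loose: small paint jar, 32 mm across, 45 mm tall. Origin: centre of its underside.
- jar_b: bystander, loose: paint jar, 36 mm across, 50 mm tall. Origin: centre of its underside.
- jar_c: bystander, loose: paint jar, 36 mm across, 50 mm tall. Origin: centre of its underside.
- cup: bystander, loose: white ceramic water cup, 64 mm across, 75 mm tall. Origin: centre of its underside.
- tape: bystander, loose: roll of masking tape lying flat, 90 mm across, 24 mm high. Origin: centre of its underside.
- brush: bystander, loose: paint brush, 180 mm long, lying down. Origin: near its middle.
- thinner: bystander, loose: metal can, 60 mm across, 130 mm tall. Origin: centre of its underside.
There are look-alikes about, which are no part of the job. There is more than one size of the part that bears reject_floor; the job needs the smaller.

How it is judged (in metres and radians):
On the way, in this order (a step that is already met when the one before it is completed fails the run):
1. both housings are seated in their right nests and let go, with the catch still set (horizontal distance between round_centre and blow_floor below 0.01 m and z of round_centre in the frame of blow_floor between 0.014 and 0.021 m and angle between each of round_centre, bar_centre's own z axis and vertical below 0.12 rad and angle between the x axis of round_centre and the x axis of blow_floor, either way round below 0.25 rad and horizontal distance between bar_centre and reject_floor below 0.01 m and z of bar_centre in the frame of reject_floor between 0.014 and 0.021 m and angle between the x axis of bar_centre and the x axis of reject_floor, either way round below 0.25 rad and contact force between each of round_housing, bar_housing and the fingers below 0.1 N and value of joint catch below 0.4 rad), for 0.2 s.
2. the catch is flipped over, the lever still at rest (value of joint catch above 1 rad and value of joint lever below 0.25 rad), for 0.1 s.
3. the lever is pulled to its stop (value of joint lever above 0.65 rad and value of joint catch above 1 rad), for 0.2 s.
At the end, for the whole second after the job is handed in: Fingers hold the lever (over 2 N) steady beyond 0.65 of 0.8 rad; catch beyond 1.0 rad; round-tag housing in the blow-off nest, bar-tag one in the reject nest: within 10 mm of the recess centre, on its floor (3 mm), tag up (0.12 rad), lengthwise (0.25 rad), untouched, at rest (all of step 3 and horizontal distance between round_centre and blow_floor below 0.01 m and z of round_centre in the frame of blow_floor between 0.014 and 0.021 m and angle between each of round_centre, bar_centre's own z axis and vertical below 0.12 rad and angle between the x axis of round_centre and the x axis of blow_floor, either way round below 0.25 rad and horizontal distance between bar_centre and reject_floor below 0.01 m and z of bar_centre in the frame of reject_floor between 0.014 and 0.021 m and angle between the x axis of bar_centre and the x axis of reject_floor, either way round below 0.25 rad and contact force between each of round_housing, bar_housing and the fingers below 0.1 N and velocity of joint lever between -0.3 and 0.3 rad/s and contact force between lever and the fingers above 2 N and linear speed of each of round_housing, bar_housing below 0.02 m/s); the arm keeps its last pose, push and grip.
It fails at once if the lever is forced while the catch is set (value of joint lever above 0.35 rad and value of joint catch below 0.7 rad).
It fails at once if a bystander is moved more than 30 mm or knocked over (distance of any of jar_a, jar_b, jar_c, cup, tape, brush, thinner from where it was at the start of the episode above 0.03 m or angle between any of jar_a, jar_b, jar_c, cup, tape, thinner's own z axis and vertical above 0.5 rad).
It also fails if it takes over 72 s, if anything falls off the work surface, if the arm or the gripper's body presses on something with over 40 N, if the wrist force passes 120 N, or if a joint passes its speed limit or range.

## Working session

There is one attempt and no reset: what is moved stays moved. The work goes in short steps, Python scripts to look and compute and a tool call to move; the robot and the scene stay as the last step left them, time stands still between calls to the robot, and variables do not carry over. Pictures are saved under pics/ and viewed, at most 10 in all, crops included, and the job is handed in when it is done.

Besides the shell and the picture viewer there is one more tool, called after "Emit:" by a JSON object that holds its "api" and its "payload", one argument or row to a line. move_arm: Moves the arm, as the interface text tells. Its arguments: {"type":"object","properties":{"commands":{"type":"array","items":{"type":"array"}}},"required":["commands"]}

```bash
mkdir -p pics
cat > h.py <<'E'
import numpy as np, cv2
from cell import env, read_camera, search_frame, cut_out
def K(p): return np.array([[p["fx"],0,p["cx"]],[0,p["fy"],p["cy"]],[0,0,1.]])
def toworld(p,uv,z):
    uv=np.array(uv,float).reshape(-1,1,2)
    n=cv2.undistortPoints(uv,K(p),np.array(p["D"],float)).reshape(-1,2)
    R=cv2.Rodrigues(np.array(p["rvec"],float))[0]; t=np.array(p["tvec"],float).ravel()
    c=-R.T@t; d=np.c_[n,np.ones(len(n))]@R
    return c+d*((z-c[2])/d[:,2])[:,None]
def topix(p,X):
    return cv2.projectPoints(np.array(X,float).reshape(-1,1,3),np.array(p["rvec"],float),np.array(p["tvec"],float),K(p),np.array(p["D"],float))[0].reshape(-1,2)
def save(p,name,crop=None,s=1):
    im=p["image"][:,:,::-1]
    if crop: a,b,c,d=crop; im=im[b:d,a:c]
    cv2.imwrite("pics/"+name,cv2.resize(im,None,fx=s,fy=s,interpolation=cv2.INTER_CUBIC))
E
python3 - <<'E'
from h import *
a=read_camera("scene"); b=read_camera("top")
save(a,"s1.png",None,1.5); save(b,"t1.png",None,1.5)
for p,n in((a,"scene"),(b,"top")):
  for th in ["round_centre","bar_centre","blow_floor","reject_floor","valve","lever_bar","catch_pin"]:
    print(n,th,[(np.round(r["at"]).tolist(),round(r["confidence"],2),toworld(p,r["at"],{"valve":55,"lever_bar":150,"catch_pin":140}.get(th,36 if "centre" in th else 10))[0].round().tolist()) for r in search_frame(th,p)[:5]])
E
```

```text
scene round_centre [([294.0, 228.0], 0.52, [493.0, 260.0, 36.0])]
scene bar_centre [([234.0, 176.0], 0.7, [513.0, -33.0, 36.0])]
scene blow_floor [([206.0, 209.0], 0.85, [663.0, 6.0, 10.0])]
scene reject_floor [([413.0, 279.0], 0.8, [325.0, 601.0, 10.0]), ([253.0, 261.0], 0.75, [658.0, 261.0, 10.0])]
scene valve [([190.0, 143.0], 0.56, [553.0, -254.0, 55.0])]
scene lever_bar [([182.0, 127.0], 0.58, [572.0, -247.0, 150.0])]
scene catch_pin [([188.0, 117.0], 0.37, [525.0, -288.0, 140.0])]
top round_centre [([226.0, 214.0], 0.74, [491.0, 257.0, 36.0])]
top bar_centre [([310.0, 208.0], 0.52, [508.0, -13.0, 36.0])]
top blow_floor [([299.0, 160.0], 0.92, [666.0, 20.0, 10.0]), ([308.0, 209.0], 0.69, [506.0, -9.0, 10.0])]
top reject_floor [([226.0, 167.0], 0.68, [645.0, 259.0, 10.0]), ([123.0, 268.0], 0.65, [314.0, 600.0, 10.0]), ([390.0, 199.0], 0.54, [535.0, -277.0, 10.0])]
top valve [([388.0, 197.0], 0.64, [541.0, -254.0, 55.0])]
top lever_bar [([400.0, 184.0], 0.64, [575.0, -257.0, 150.0])]
top catch_pin [([255.0, 125.0], 0.58, [753.0, 160.0, 140.0]), ([409.0, 200.0], 0.55, [528.0, -288.0, 140.0]), ([401.0, 188.0], 0.45, [562.0, -263.0, 140.0])]
```

View pics/s1.png

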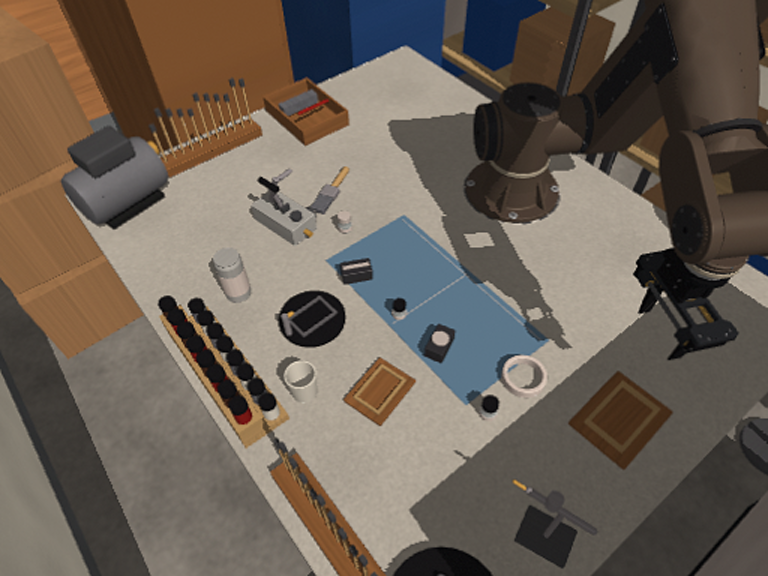

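View pics/t1.png

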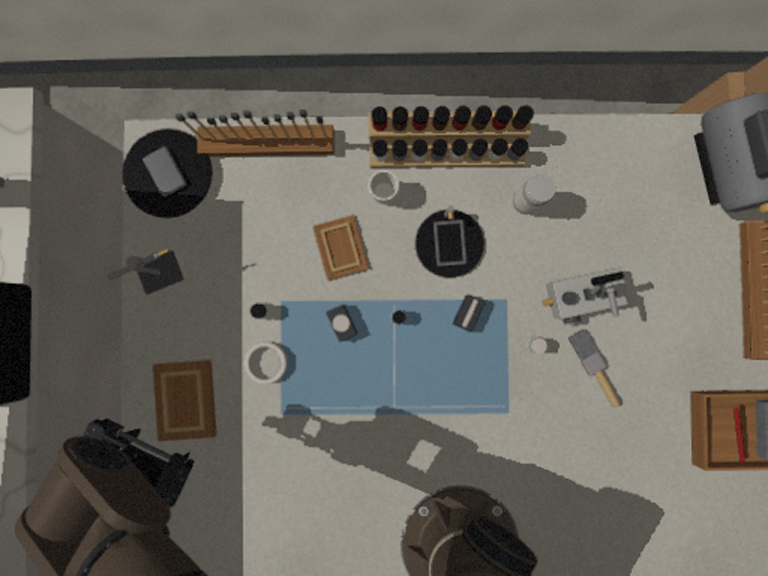

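```bash
cat > fit.py <<'E'
from h import *
from scipy.optimize import minimize
def box(l,w,z0,z1):
    return np.array([[sx*l/2,sy*w/2,z] for sx in(-1,1) for sy in(-1,1) for z in(z0,z1)])
def cyl(d,z0,z1):
    a=np.linspace(0,2*np.pi,40); return np.array([[d/2*np.cos(t),d/2*np.sin(t),z] for t in a for z in(z0,z1)])
def place(V,q): 
    c,s=np.cos(q[2]),np.sin(q[2]); return V@np.array([[c,s,0],[-s,c,0],[0,0,1]])+[q[0],q[1],0]
def sil(p,V,q,S=4):
    m=np.zeros((384*S,512*S),np.uint8)
    u=((topix(p,place(V,q))+.5)*S-.5)
    cv2.fillConvexPoly(m,cv2.convexHull(np.round(u).astype(np.int32)),255)
    return cv2.resize(m,(512,384),interpolation=cv2.INTER_AREA)/255.
def fit(obs,V,x0,yaws):
    def f(q):
        e=0
        for p,r in obs:
            s=sil(p,V,q); e+=1-np.minimum(s,r).sum()/np.maximum(s,r).sum()
        return e/len(obs)
    best=None
    for y in yaws:
        r=minimize(f,[x0[0],x0[1],y],method="Nelder-Mead",options=dict(initial_simplex=[[x0[0],x0[1],y],[x0[0]+12,x0[1],y],[x0[0],x0[1]+12,y],[x0[0],x0[1],y+.3]],xatol=.05,fatol=1e-4,maxiter=150))
        if best is None or r.fun<best.fun: best=r
    return best.x,best.fun
def region(p,th,xy,z=20,tol=50):
    c=[r for r in cut_out(th,p) if np.hypot(*(toworld(p,r["at"],z)[0][:2]-xy))<tol]
    return c[0]["region"].astype(float) if c else None
E
python3 - <<'E'
from fit import *
a=read_camera("scene"); b=read_camera("top")
ya=np.arange(0,3.1,.5)
for th,V,xy in [("round_centre",box(72,42,0,37),(492,258)),("bar_centre",box(72,42,0,37),(510,-22)),("reject_floor",box(125,95,0,10),(650,260)),("reject_floor",box(125,95,0,10),(320,600)),("blow_floor",cyl(152,0,10),(665,13))]:
    o=[(p,region(p,th,xy)) for p in (a,b)]; o=[k for k in o if k[1] is not None]
    print(th,len(o),[k[1].sum() for k in o])
    for s in [o]+[[k] for k in o]:
        q,e=fit(s,V,xy,ya if th!="blow_floor" else [0]); print("  ",q.round(3),round(e,3))
def cr(p,x,y,w=60,s=4): return cv2.resize(p["image"][y-w//2:y+w//2,x-w//2:x+w//2,::-1],(w*s,w*s),interpolation=cv2.INTER_CUBIC)
R1=np.hstack([cr(b,228,165),cr(b,300,162),cr(b,123,267)]); R2=np.hstack([cr(b,227,214),cr(b,314,209),cr(b,394,197)])
cv2.imwrite("pics/m1.png",np.vstack([R1,R2]))
save(a,"v1.png",(150,95,240,175),8)
E
```

```text
round_centre 2 [np.float64(341.0), np.float64(297.0)]
   [4.86884e+02 2.53249e+02 4.46000e-01] 0.114
   [487.194 251.813   3.602] 0.091
   [4.85375e+02 2.54799e+02 4.27000e-01] 0.078
bar_centre 2 [np.float64(310.0), np.float64(301.0)]
   [506.952 -21.992   2.606] 0.155
   [ 5.07399e+02 -2.62870e+01 -4.91000e-01] 0.086
   [505.429 -18.771   2.681] 0.103
reject_floor 2 [np.float64(1151.0), np.float64(1073.0)]
   [6.53310e+02 2.57398e+02 2.77000e-01] 0.079
   [654.069 253.933   3.412] 0.05
   [652.131 259.21    3.423] 0.052
reject_floor 2 [np.float64(2363.0), np.float64(2037.0)]
   [ 3.32787e+02  6.07738e+02 -1.27000e-01] 0.419
   [350.651 603.118   1.628] 0.402
   [319.007 603.794   2.91 ] 0.429
blow_floor 2 [np.float64(1269.0), np.float64(1616.0)]
   [6.59004e+02 1.63630e+01 2.49000e-01] 0.071
   [6.6004e+02 1.4585e+01 1.3700e-01] 0.081
   [6.58521e+02 1.73020e+01 2.02000e-01] 0.051
```

View pics/m1.png

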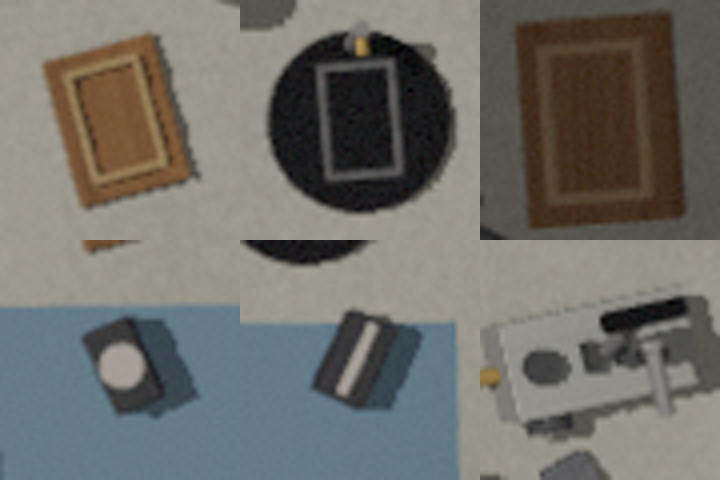

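View pics/v1.png

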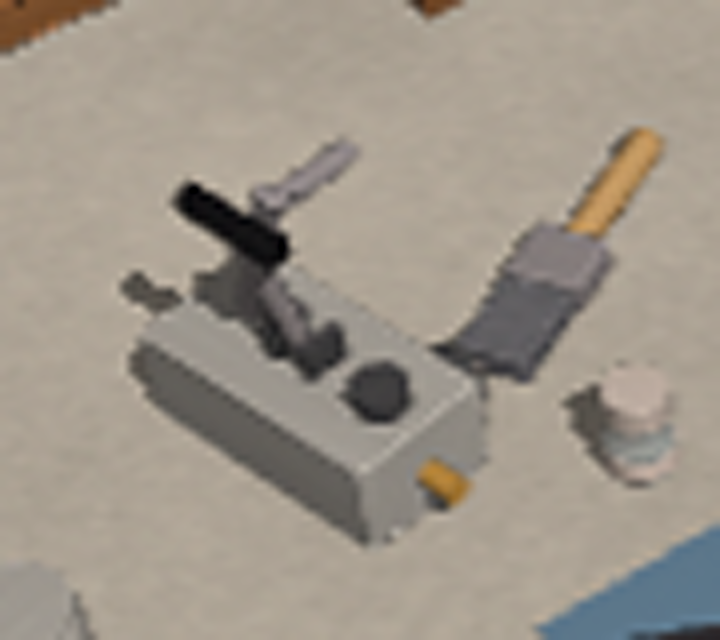

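Run:
```python
from fit import *
from scipy.optimize import least_squares
a=read_camera("scene"); b=read_camera("top")
sc=lambda P:[((x+.5)/8-.5+150,(y+.5)/8-.5+95) for x,y in P]
tp=lambda P,cx,cy,ox,oy:np.array([((x-ox+.5)/4-.5+cx-30,(y-oy+.5)/4-.5+cy-30) for x,y in P])
M=np.array([[25,30,152],[25,-30,152],[-7,6,140],[-50,6,140],[40,75,55],[-40,75,55],[40,-75,55]])
S=np.array(sc([(277,248),(183,193),(262,200),(350,148),(363,472),(483,385),(140,345)]))
T=tp([(603,322),(687,303),(655,345),(667,412),(497,325),(518,418)],394,197,480,240)
def res(q,cams):
    r=[]
    if 0 in cams: r.append(topix(a,place(M,q))-S)
    if 1 in cams: r.append(topix(b,place(M[:6],q))-T)
    return np.vstack(r).ravel()
for c in [(0,1),(0,),(1,)]:
    r=least_squares(res,[545,-254,.15],args=(c,),loss="soft_l1"); print("valve",c,r.x.round(3)); print(res(r.x,c).reshape(-1,2).round(1).tolist())
    q=r.x
L=tp([(317,64),(395,58),(405,175),(325,182)],300,162,240,0); w=toworld(b,L,16); print(w.round(1).tolist(),w.mean(0))
d=(w[0]+w[1]-w[2]-w[3])/2; print("blow yaw",np.arctan2(d[1],d[0]),np.linalg.norm(d))
L=tp([(66,73),(141,56),(166,163),(95,183)],228,165,0,0); w=toworld(b,L,16); print(w.mean(0)); d=(w[0]+w[1]-w[2]-w[3])/2; print("rej yaw",np.arctan2(d[1],d[0]),np.linalg.norm(d))
for th,z in [("jar_a",45),("jar_b",50),("cup",75),("tape",24),("brush",10),("thinner",130)]:
    print(th,[(toworld(b,r["at"],z)[0][:2].round().tolist(),round(r["confidence"],2)) for r in search_frame(th,b)[:4]])
```

```text
valve (0, 1) [ 5.49491e+02 -2.78609e+02  2.55000e-01]
[[-0.1, 0.8], [-0.6, 0.8], [3.7, 1.7], [0.9, 1.8], [-0.3, 0.2], [-0.7, -1.4], [-1.7, -1.1], [1.1, -0.2], [-0.0, -0.9], [-2.6, 2.7], [-1.5, 0.2], [1.0, 0.0], [2.7, 1.3]]
valve (0,) [ 5.47720e+02 -2.80832e+02  2.65000e-01]
[[0.1, 0.2], [-0.5, 0.4], [3.8, 1.2], [0.8, 1.2], [0.0, -0.4], [-0.6, -2.1], [-1.6, -1.4]]
valve (1,) [ 5.50190e+02 -2.77777e+02  2.48000e-01]
[[0.8, -0.6], [-0.2, -1.0], [-2.9, 2.5], [-2.0, -0.0], [0.8, -0.4], [2.3, 0.9]]
[[705.9, 51.7, 16.0], [710.3, -12.3, 16.0], [614.0, -19.1, 16.0], [608.8, 46.3, 16.0]] [659.77251115  16.6765066   16.        ]
blow yaw 0.06324228032431954 96.92355594701593
[652.8347707  255.64190968  16.        ]
rej yaw 0.23900470522209702 92.27300803396739
jar_a [([430.0, -158.0], 0.59), ([498.0, 141.0], 0.55), ([517.0, 425.0], 0.48)]
jar_b [([430.0, -156.0], 0.59), ([498.0, 141.0], 0.55), ([517.0, 424.0], 0.48)]
cup [([762.0, 163.0], 0.72)]
tape [([414.0, 454.0], 0.84)]
brush [([406.0, -291.0], 0.83)]
thinner [([737.0, -146.0], 0.83)]
```

```bash
cat > g.py <<'E'
import sys
from h import *
from scipy.spatial.transform import Rotation as Ro
s=env.state(); print({k:np.round(s[k],3).tolist() for k in("t","joints","eef_pos","tcp_rot","ft_force","opening","grip_force")})
R=Ro.from_euler("xyz",s["tcp_rot"]).as_matrix(); print("ydir",np.arctan2(R[1,1],R[0,1]),"z",R[:,2].round(3))
E
python3 g.py
```

```text
{'t': 1.8, 'joints': [1.023, 0.491, 1.559, -0.0, 1.092, -0.106], 'eef_pos': [267.207, 565.008, 404.779], 'tcp_rot': [3.141, 0.0, 2.7], 'ft_force': [-0.205, -0.067, -0.739], 'opening': 1.003, 'grip_force': 0.0}
ydir 1.1290398768864194 z [ 0.  0. -1.]
```

Emit:
{"api": "move_arm", "payload": {
  "commands": [
    [[0.61, -0.866, -0.4], 0.92, 1],
    [[0.61, -0.866, -0.4], 0.92, 1],
    [[0.61, -0.866, -0.4], 0.92, 1],
    [[0.61, -0.866, -0.4], 0.92, 1],
    [[0.61, -0.866, -0.4], 0.92, 1],
    [[0.61, -0.866, -0.4], 0.92, 1],
    [[0.61, -0.866, -0.4], 0.92, 1],
    [[0.61, -0.866, -0.4], 0.92, 1],
    [[0.61, -0.866, -0.4], 0.92, 1],
    [[0.61, -0.866, -0.4], 0.92, 1],
    [[0.61, -0.866, -0.4], 0.92, 1],
    [[0.61, -0.866, -0.4], 0.92, 1],
    [[0, 0, 0], 0, 1],
    [[0, 0, 0], 0, 1]
  ]
}}

```text
t: 2.97
eef_pos: [487.6, 252.1, 260.2]
tcp_rot: [3.141, -0.001, -2.703]
ft_force: [-0.5, 0.5, -0.4]
opening: 1.001
grip_force: 0.0
```

Emit:
{"api": "move_arm", "payload": {
  "commands": [
    [[0, 0.03, -0.7], 0, 1],
    [[0, 0, -0.7], 0, 1],
    [[0, 0, -0.4], 0, 1],
    [[0, 0, -0.2], 0, 1],
    [[0, 0, 0], 0, 1],
    [[0, 0, 0], 0, -1],
    [[0, 0, 0], 0, -1],
    [[0, 0, 0], 0, -1],
    [[0, 0, 0], 0, -1],
    [[0, 0, 0], 0, -1],
    [[0, 0, 0], 0, -1],
    [[0, 0, 0], 0, -1]
  ]
}}

```text
t: 3.97
eef_pos: [486.8, 254.1, 200.9]
tcp_rot: [3.142, 0.0, -2.7]
ft_force: [0.2, 0.4, -0.9]
opening: 0.564
grip_force: 0.0
```

Emit:
{"api": "move_arm", "payload": {
  "commands": [
    [[0, 0, 0], 0, -1],
    [[0, 0, 0], 0, -1],
    [[0, 0, 0], 0, -1],
    [[0, 0, 0], 0, -1],
    [[0, 0, 0], 0, -1],
    [[0, 0, 0.1], 0, -1],
    [[0, 0, 0.4], 0, -1],
    [[0, 0, 0.8], 0, -1],
    [[0, 0, 1], 0, -1],
    [[0, 0, 1], 0, -1],
    [[0, 0, 1], 0, -1],
    [[0, 0, 0], 0, -1]
  ]
}}

```text
t: 4.97
eef_pos: [487.2, 254.4, 334.9]
tcp_rot: [-3.141, 0.008, -2.7]
ft_force: [0.1, 0.2, -1.2]
opening: 0.44
grip_force: 29.9
```

Emit:
{"api": "move_arm", "payload": {
  "commands": [
    [[0.637, -0.881, 0], -0.525, -1],
    [[0.637, -0.881, 0], -0.525, -1],
    [[0.637, -0.881, 0], -0.525, -1],
    [[0.637, -0.881, -0.3], -0.525, -1],
    [[0.637, -0.881, -0.3], -0.525, -1],
    [[0.637, -0.881, -0.3], -0.525, -1],
    [[0.637, -0.881, -0.3], -0.525, -1],
    [[0.637, -0.881, -0.3], -0.525, -1],
    [[0.637, -0.881, -0.3], -0.525, -1],
    [[0, 0, -0.8], 0, -1],
    [[0, 0, 0], 0, -1],
    [[0, 0, 0], 0, -1],
    [[0, 0, 0], 0, -1]
  ]
}}

```text
t: 6.05
eef_pos: [658.5, 17.0, 252.3]
tcp_rot: [3.141, -0.0, -3.077]
ft_force: [-0.1, -0.1, -0.9]
opening: 0.439
grip_force: 29.9
```

```bash
python3 g.py
python3 - <<'E'
from h import *
a=read_camera("scene"); b=read_camera("top")
def cr(p,x,y,w=60,s=6): return cv2.resize(p["image"][y-w//2:y+w//2,x-w//2:x+w//2,::-1],(w*s,w*s),interpolation=cv2.INTER_CUBIC)
cv2.imwrite("pics/p1.png",np.hstack([cr(a,206,200),cr(b,300,162)]))
E
```

```text
{'t': 6.05, 'joints': [-0.074, 0.707, 1.604, 0.0, 0.831, -1.71], 'eef_pos': [658.532, 16.973, 252.257], 'tcp_rot': [3.141, -0.0, -3.077], 'ft_force': [-0.064, -0.085, -0.882], 'opening': 0.439, 'grip_force': 29.933}
ydir 1.6351191207503835 z [-0.  0. -1.]
```

View pics/p1.png

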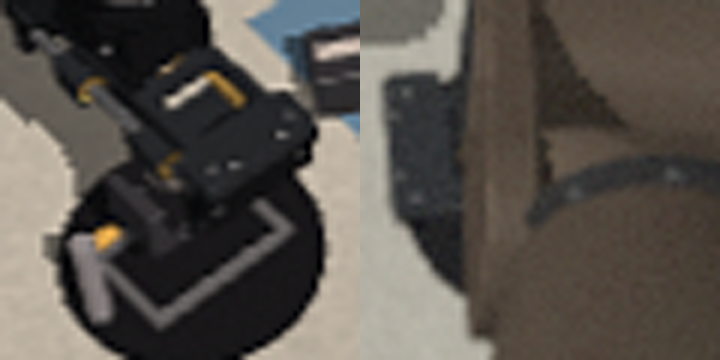

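Emit:
{"api": "move_arm", "payload": {
  "commands": [
    [[0.03, 0, -0.5], 0, -1],
    [[0, 0, -0.4], 0, -1],
    [[0, 0, -0.25], 0, -1],
    [[0, 0, -0.15], 0, -1],
    [[0, 0, -0.04], 0, -1],
    [[0, 0, 0], 0, -1],
    [[0, 0, 0], 0, -1]
  ]
}}

```text
t: 6.73
eef_pos: [659.8, 16.3, 211.9]
tcp_rot: [3.142, 0.001, -3.078]
ft_force: [-0.6, 0.1, -0.9]
opening: 0.442
grip_force: 29.9
```

Emit:
{"api": "move_arm", "payload": {
  "commands": [
    [[0, 0, -0.03], 0, -1],
    [[0, 0, 0], 0, 1],
    [[0, 0, 0], 0, 1],
    [[0, 0, 0], 0, 1],
    [[0, 0, 0], 0, 1],
    [[0, 0, 0], 0, 1],
    [[0, 0, 0], 0, 1],
    [[0, 0, 0.3], 0, 1],
    [[0, 0, 0.6], 0, 1],
    [[0, 0, 1], 0, 1],
    [[0, 0, 1], 0, 1],
    [[0, 0, 1], 0, 1],
    [[0, 0, 0], 0, 1]
  ]
}}

```text
t: 7.82
eef_pos: [660.3, 16.3, 334.4]
tcp_rot: [-3.14, 0.009, -3.078]
ft_force: [0.3, -0.6, 0.2]
opening: 1.0
grip_force: 0.0
```

Emit:
{"api": "move_arm", "payload": {
  "commands": [
    [[-0.64, -0.161, -0.3], -0.85, 1],
    [[-0.64, -0.161, -0.3], -0.85, 1],
    [[-0.64, -0.161, -0.3], -0.85, 1],
    [[-0.64, -0.161, -0.3], -0.85, 1],
    [[-0.64, -0.161, -0.3], -0.85, 1],
    [[-0.64, -0.161, -0.3], -0.85, 1],
    [[-0.64, -0.161, -0.3], -0.85, 1],
    [[-0.64, -0.161, -0.3], -0.85, 1],
    [[0, 0, 0], 0, 1],
    [[0, 0, 0], 0, 1]
  ]
}}

```text
t: 8.65
eef_pos: [506.0, -22.6, 255.9]
tcp_rot: [3.142, -0.0, 2.661]
ft_force: [0.7, -0.4, 0.6]
opening: 1.0
grip_force: 0.0
```

```bash
python3 g.py
python3 - <<'E'
from fit import *
a=read_camera("scene"); b=read_camera("top")
for th,xy,z in (("round_centre",(660,16),10),("bar_centre",(507,-22),0)):
  for n,p in (("s",a),("t",b)):
    r=region(p,th,xy,z+20,40)
    if r is not None: print(th,n,r.sum(),*fit([(p,r)],box(72,42,z,z+37),xy,[0,.5,-.5]))
E
```

```text
{'t': 8.65, 'joints': [-0.175, 0.542, 1.991, 0.0, 0.609, -1.266], 'eef_pos': [505.97, -22.573, 255.911], 'tcp_rot': [3.142, -0.0, 2.661], 'ft_force': [0.683, -0.404, 0.583], 'opening': 1.0, 'grip_force': 0.0}
ydir 1.0904951640276022 z [-0.  0. -1.]
round_centre s 388.0 [6.61256802e+02 1.44856151e+01 9.04361515e-02] 0.06621581091148321
round_centre t 291.0 [6.57928510e+02 1.80905745e+01 3.11111122e-02] 0.15408689670984743
bar_centre s 236.0 [ 5.09653260e+02 -2.34137105e+01 -4.63919224e-01] 0.30172251947808126
```

Emit:
{"api": "move_arm", "payload": {
  "commands": [
    [[0.03, 0, -0.7], 0, 1],
    [[0, 0, -0.7], 0, 1],
    [[0, 0, -0.35], 0, 1],
    [[0, 0, -0.1], 0, 1],
    [[0, 0, 0], 0, -1],
    [[0, 0, 0], 0, -1],
    [[0, 0, 0], 0, -1],
    [[0, 0, 0], 0, -1],
    [[0, 0, 0], 0, -1],
    [[0, 0, 0], 0, -1],
    [[0, 0, 0], 0, -1],
    [[0, 0, 0], 0, -1],
    [[0, 0, 0], 0, -1],
    [[0, 0, 0], 0, -1],
    [[0, 0, 0], 0, -1],
    [[0, 0, 0], 0, -1],
    [[0, 0, 0.1], 0, -1],
    [[0, 0, 0.5], 0, -1],
    [[0, 0, 1], 0, -1],
    [[0, 0, 1], 0, -1]
  ]
}}

```text
t: 10.62
eef_pos: [506.8, -22.3, 278.4]
tcp_rot: [-3.141, -0.003, 2.661]
ft_force: [0.3, -0.6, -1.0]
opening: 0.442
grip_force: 29.8
```

Emit:
{"api": "move_arm", "payload": {
  "commands": [
    [[0.2, 0.5, 0.3], 0.5, -1],
    [[0.444, 0.847, 0], 0.848, -1],
    [[0.444, 0.847, 0], 0.848, -1],
    [[0.444, 0.847, 0], 0.848, -1],
    [[0.444, 0.847, 0], 0.848, -1],
    [[0.444, 0.847, 0], 0.848, -1],
    [[0.444, 0.847, 0], 0.848, -1],
    [[0.444, 0.847, 0], 0.848, -1],
    [[0.444, 0.847, 0], 0.848, -1],
    [[0.444, 0.847, 0], 0.848, -1],
    [[0.444, 0.847, -0.5], 0.848, -1],
    [[0.244, 0.347, -0.7], 0.348, -1],
    [[0, 0, 0], 0, -1],
    [[0, 0, 0], 0, -1],
    [[0, 0, 0], 0, -1]
  ]
}}

```text
t: 11.87
eef_pos: [653.3, 256.6, 251.6]
tcp_rot: [-3.142, -0.0, -2.877]
ft_force: [0.0, 0.0, 0.4]
opening: 0.441
grip_force: 29.8
```

```bash
python3 g.py
python3 - <<'E'
from fit import *
a=read_camera("scene"); b=read_camera("top")
def cr(p,x,y,w=60,s=6): return cv2.resize(p["image"][y-w//2:y+w//2,x-w//2:x+w//2,::-1],(w*s,w*s),interpolation=cv2.INTER_CUBIC)
cv2.imwrite("pics/p2.png",np.hstack([cr(a,250,250),cr(b,300,162)]))
E
```

```text
{'t': 11.867, 'joints': [0.28, 0.759, 1.483, -0.0, 0.9, -1.555], 'eef_pos': [653.343, 256.647, 251.583], 'tcp_rot': [-3.142, -0.0, -2.877], 'ft_force': [0.03, 0.042, 0.395], 'opening': 0.441, 'grip_force': 29.755}
ydir 1.83547111861385 z [-0. -0. -1.]
```

View pics/p2.png

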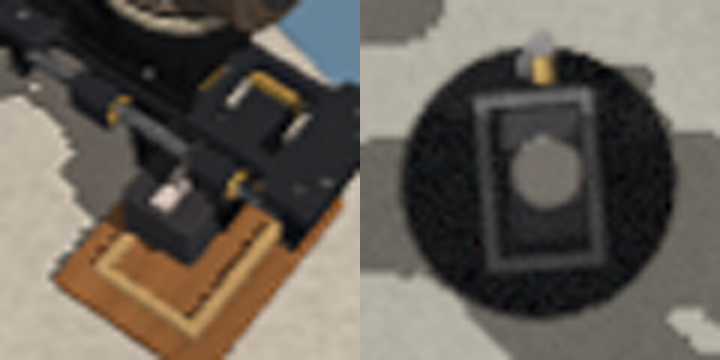

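Emit:
{"api": "move_arm", "payload": {
  "commands": [
    [[0, 0.02, -0.5], 0, -1],
    [[0, 0, -0.4], 0, -1],
    [[0, 0, -0.25], 0, -1],
    [[0, 0, -0.15], 0, -1],
    [[0, 0, -0.03], 0, -1],
    [[0, 0, 0], 0, -1],
    [[0, 0, 0], 0, -1]
  ]
}}

```text
t: 12.55
eef_pos: [653.7, 257.7, 211.7]
tcp_rot: [3.141, 0.001, -2.876]
ft_force: [-0.1, 0.1, -1.7]
opening: 0.44
grip_force: 29.8
```

Emit:
{"api": "move_arm", "payload": {
  "commands": [
    [[0, 0, -0.03], 0, -1],
    [[0, 0, 0], 0, 1],
    [[0, 0, 0], 0, 1],
    [[0, 0, 0], 0, 1],
    [[0, 0, 0], 0, 1],
    [[0, 0, 0], 0, 1],
    [[0, 0, 0], 0, 1],
    [[0, 0, 0.3], 0, 1],
    [[0, 0, 0.6], 0, 1],
    [[0, 0, 1], 0, 1],
    [[0, 0, 1], 0, 1],
    [[0, 0, 1], 0, 1],
    [[0, 0, 0], 0, 1],
    [[0, 0, 0], 0, 1]
  ]
}}

```text
t: 13.72
eef_pos: [653.4, 257.7, 329.9]
tcp_rot: [3.141, 0.004, -2.876]
ft_force: [0.2, -1.2, -1.0]
opening: 1.004
grip_force: 0.0
```

Emit:
{"api": "move_arm", "payload": {
  "commands": [
    [[-0.251, -0.839, 0], -0.988, 1],
    [[-0.251, -0.839, 0], -0.988, 1],
    [[-0.251, -0.839, 0], -0.988, 1],
    [[-0.251, -0.839, 0], -0.988, -1],
    [[-0.251, -0.839, 0], -0.988, -1],
    [[-0.251, -0.839, 0], -0.988, -1],
    [[-0.251, -0.839, 0], -0.988, -1],
    [[-0.251, -0.839, 0], -0.988, -1],
    [[-0.251, -0.839, 0], -0.988, -1],
    [[-0.251, -0.839, 0], -0.988, -1],
    [[-0.251, -0.839, 0], -0.988, -1],
    [[-0.251, -0.839, 0], -0.988, -1],
    [[-0.251, -0.839, 0], -0.988, -1],
    [[-0.251, -0.839, 0], -0.988, -1],
    [[-0.251, -0.839, 0], -0.988, -1],
    [[-0.251, -0.839, 0], -0.988, -1],
    [[-0.251, -0.839, 0], -0.988, -1],
    [[-0.251, -0.839, 0], -0.988, -1]
  ]
}}

```text
t: 15.22
eef_pos: [517.2, -196.4, 326.4]
tcp_rot: [-3.14, -0.001, 1.981]
ft_force: [0.8, 0.4, 0.0]
opening: 0.025
grip_force: 0.0
```

```bash
python3 g.py
python3 - <<'E'
from fit import *
a=read_camera("scene"); b=read_camera("top")
def cr(p,x,y,w=60,s=6): return cv2.resize(p["image"][y-w//2:y+w//2,x-w//2:x+w//2,::-1],(w*s,w*s),interpolation=cv2.INTER_CUBIC)
cv2.imwrite("pics/p3.png",np.vstack([np.hstack([cr(a,250,256,s=5),cr(b,228,165,s=5)]),np.hstack([cr(a,190,135,s=5),cr(b,394,190,s=5)])]))
E
```

```text
{'t': 15.217, 'joints': [-0.482, 0.485, 1.821, 0.0, 0.837, -0.892], 'eef_pos': [517.242, -196.395, 326.445], 'tcp_rot': [-3.14, -0.001, 1.981], 'ft_force': [0.788, 0.419, 0.014], 'opening': 0.025, 'grip_force': 0.0}
ydir 0.4098485008718151 z [-0.002  0.001 -1.   ]
```

View pics/p3.png

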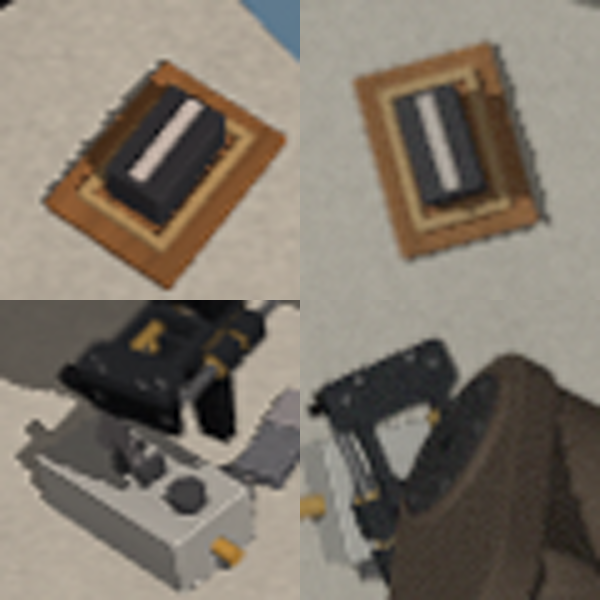

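Run:
```python
from fit import *
a=read_camera("scene"); b=read_camera("top")
for th,xy,V in (("bar_centre",(653,257),box(72,42,10,47)),("round_centre",(660,16),box(72,42,10,47)),("reject_floor",(653,257),box(125,95,0,10))):
  for n,p in (("s",a),("t",b)):
    r=region(p,th,xy,20,40)
    if r is not None: print(th,n,r.sum(),*fit([(p,r)],V,xy,[0,.3]))
```

```text
bar_centre s 401.0 [6.53069796e+02 2.55022111e+02 3.38921888e-01] 0.09855164842947695
bar_centre t 292.0 [6.51879784e+02 2.59010557e+02 2.78196867e-01] 0.11129737172962939
round_centre s 339.0 [6.61197845e+02 1.38543381e+01 6.09989426e-02] 0.13080648896855207
round_centre t 309.0 [6.59725165e+02 1.84343840e+01 6.48041454e-02] 0.10540670074858494
reject_floor t 838.0 [6.52043668e+02 2.59622839e+02 2.66170496e-01] 0.2816378754384211
```

Emit:
{"api": "move_arm", "payload": {
  "commands": [
    [[-0.16, -0.55, 0], -0.65, -1],
    [[-0.16, -0.55, -0.2], -0.65, -1],
    [[-0.15, -0.55, -0.5], -0.64, -1],
    [[0, 0, 0], 0, -1],
    [[0, 0, 0], 0, -1],
    [[0, 0, 0], 0, -1]
  ]
}}

```text
t: 16.22
eef_pos: [504.1, -244.2, 306.7]
tcp_rot: [3.141, -0.0, 1.831]
ft_force: [0.3, 0.2, 0.4]
opening: 0.005
grip_force: 0.0
```

Emit:
{"api": "move_arm", "payload": {
  "commands": [
    [[0.126, -0.484, 0], 0, -1],
    [[0.126, -0.484, 0], 0, -1],
    [[0.126, -0.484, 0], 0, -1],
    [[0.126, -0.484, 0], 0, -1],
    [[0.126, -0.484, 0], 0, -1],
    [[0.126, -0.484, 0], 0, -1]
  ]
}}

```text
t: 16.72
eef_pos: [527.2, -332.5, 306.9]
tcp_rot: [3.141, 0.0, 1.831]
ft_force: [0.4, 1.1, -1.2]
opening: 0.001
grip_force: 0.6
```

Emit:
{"api": "move_arm", "payload": {
  "commands": [
    [[0.126, -0.484, 0], 0, -1],
    [[0.126, -0.484, 0], 0, -1],
    [[0, 0, 0], 0, -1],
    [[0, 0, 0], 0, -1]
  ]
}}

```text
t: 17.05
eef_pos: [534.2, -359.7, 306.0]
tcp_rot: [-3.14, -0.006, 1.831]
ft_force: [-3.8, 11.7, 0.2]
opening: 0.001
grip_force: 5.9
```

Run:
```python
from h import *
a=read_camera("scene")
save(a,"c1.png",(150,85,240,165),7)
```

```text
(no output)
```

View pics/c1.png

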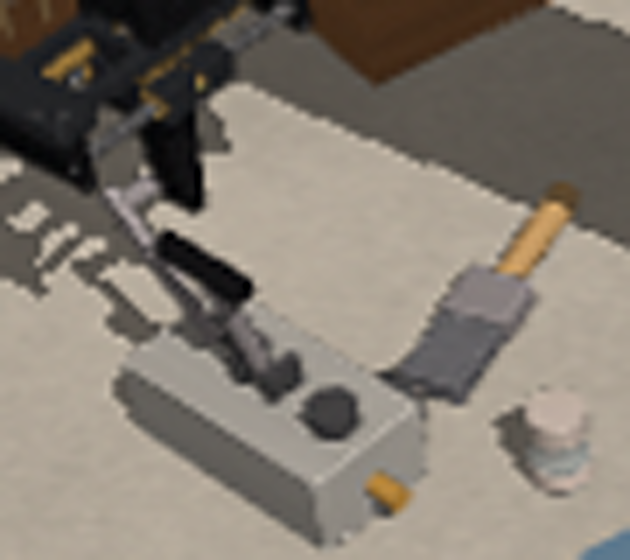

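Emit:
{"api": "move_arm", "payload": {
  "commands": [
    [[-0.1, 0.39, 0], 0, -1],
    [[0, 0, 0.8], 0, -1],
    [[0, 0, 0.9], 0, 0.2],
    [[0, 0, 0.5], 0, 0.2],
    [[0.25, 0.61, 0], 0, 0.2],
    [[0.25, 0.61, 0], 0, 0.2],
    [[0.25, 0.61, 0], 0, 0.2],
    [[0.25, 0.61, 0], 0, 0.2],
    [[0.27, 0.61, 0], 0, 0.2],
    [[0, 0, 0], 0, 0.2],
    [[0, 0, 0], 0, 0.2]
  ]
}}

```text
t: 18.02
eef_pos: [569.6, -256.7, 373.0]
tcp_rot: [3.141, 0.001, 1.832]
ft_force: [-0.1, -0.3, -0.1]
opening: 0.571
grip_force: 0.0
```

Run:
```python
from h import *
a=read_camera("scene")
save(a,"c2.png",(150,85,240,165),7)
```

```text
(no output)
```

View pics/c2.png

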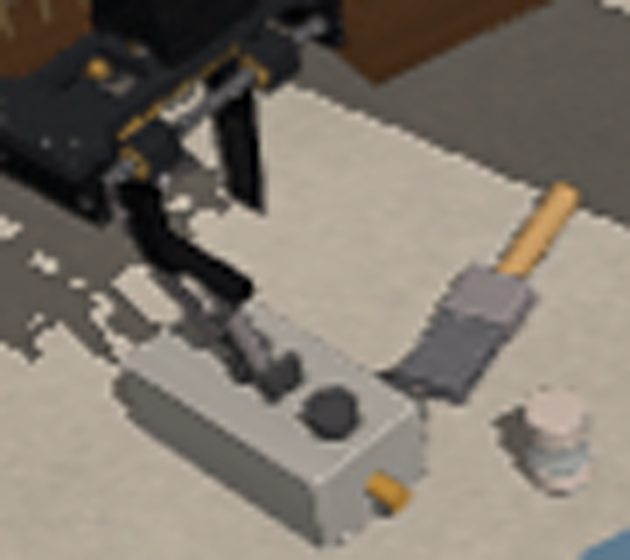

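Emit:
{"api": "move_arm", "payload": {
  "commands": [
    [[0, 0, -0.4], 0, 0.2],
    [[0, 0, -0.4], 0, 0.2],
    [[0, 0, -0.4], 0, 0.2],
    [[0, 0, -0.4], 0, 0.2],
    [[0, 0, -0.05], 0, 0.2],
    [[0, 0, 0], 0, 0.2]
  ]
}}

```text
t: 18.57
eef_pos: [569.1, -258.1, 322.0]
tcp_rot: [-3.141, -0.001, 1.829]
ft_force: [-0.2, -0.1, -0.3]
opening: 0.597
grip_force: 0.0
```

Emit:
{"api": "move_arm", "payload": {
  "commands": [
    [[0, 0, 0], 0, -1],
    [[0, 0, 0], 0, -1],
    [[0, 0, 0], 0, -1],
    [[0, 0, 0], 0, -1],
    [[0, 0, 0], 0, -1],
    [[0, 0, 0], 0, -1],
    [[0, 0, 0], 0, -1],
    [[0, 0, 0], 0, -1],
    [[0, 0, 0], 0, -1],
    [[0, 0, 0], 0, -1]
  ]
}}

```text
t: 19.4
eef_pos: [567.4, -258.6, 322.8]
tcp_rot: [-3.136, -0.002, 1.829]
ft_force: [-17.1, -6.8, 5.4]
opening: 0.176
grip_force: 26.5
```

Emit:
{"api": "move_arm", "payload": {
  "commands": [
    [[-0.2, -0.05, 0.04], 0, -1],
    [[-0.2, -0.05, 0.04], 0, -1],
    [[-0.2, -0.05, 0.015], 0, -1],
    [[-0.2, -0.05, 0.015], 0, -1],
    [[-0.2, -0.05, -0.015], 0, -1],
    [[-0.2, -0.05, -0.015], 0, -1],
    [[-0.21, -0.055, -0.04], 0, -1],
    [[-0.21, -0.055, -0.04], 0, -1],
    [[0, 0, 0], 0, -1]
  ]
}}

```text
t: 20.15
eef_pos: [520.5, -269.4, 323.7]
tcp_rot: [3.138, 0.0, 1.829]
ft_force: [5.4, 10.5, 3.7]
opening: 0.162
grip_force: 31.2
```

Emit:
{"api": "move_arm", "payload": {
  "commands": [
    [[-0.19, -0.04, -0.07], 0, -1],
    [[-0.19, -0.04, -0.07], 0, -1],
    [[-0.18, -0.04, -0.09], 0, -1],
    [[-0.12, -0.03, -0.06], 0, -1],
    [[0, 0, 0], 0, -1],
    [[0, 0, 0], 0, -1]
  ]
}}

```text
t: 20.65
eef_pos: [500.7, -273.5, 317.4]
tcp_rot: [3.136, 0.002, 1.83]
ft_force: [-1.2, 14.4, 29.2]
opening: 0.2
grip_force: 37.4
```

```bash
python3 g.py
python3 - <<'E'
from h import *
a=read_camera("scene"); b=read_camera("top")
save(a,"c3.png",(150,85,240,165),7)
for th,z in (("round_centre",47),("bar_centre",47),("lever_bar",141),("catch_pin",124)):
  for p in (a,b): print(th,[(toworld(p,r["at"],z)[0].round().tolist(),round(r["confidence"],2)) for r in search_frame(th,p)[:2]])
E
```

```text
{'t': 20.65, 'joints': [-0.616, 0.517, 1.788, 0.003, 0.831, -0.877], 'eef_pos': [500.708, -273.547, 317.383], 'tcp_rot': [3.136, 0.002, 1.83], 'ft_force': [-1.161, 14.448, 29.205], 'opening': 0.2, 'grip_force': 37.421}
ydir 0.25890779726524865 z [ 0.006 -0.001 -1.   ]
round_centre [([663.0, 24.0, 47.0], 0.61), ([497.0, -333.0, 47.0], 0.61)]
round_centre [([662.0, 19.0, 47.0], 0.6)]
bar_centre [([660.0, 255.0, 47.0], 0.84), ([662.0, 29.0, 47.0], 0.5)]
bar_centre [([651.0, 258.0, 47.0], 0.76), ([645.0, 42.0, 47.0], 0.36)]
lever_bar []
lever_bar [([502.0, -258.0, 141.0], 0.59)]
catch_pin [([712.0, 333.0, 124.0], 0.6)]
catch_pin []
```

View pics/c3.png

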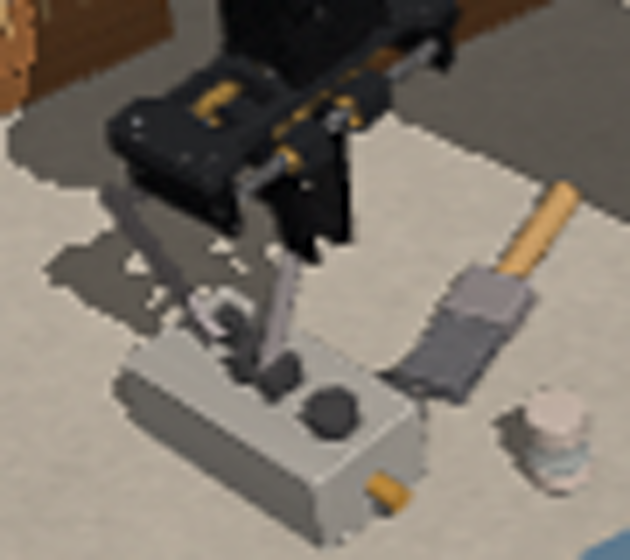

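Emit:
{"api": "move_arm", "payload": {
  "commands": [
    [[-0.05, 0.06, 0.07], 0, -1],
    [[0, 0, 0], 0, -1],
    [[0, 0, 0], 0, -1],
    [[0, 0, 0], 0, -1]
  ]
}}

```text
t: 21.48
eef_pos: [499.8, -272.4, 318.1]
tcp_rot: [3.136, 0.004, 1.83]
ft_force: [7.8, 5.7, 10.6]
opening: 0.189
grip_force: 33.2
```

Emit:
{"api": "move_arm", "payload": {
  "commands": [
    [[0, 0, 0], 0, -1],
    [[0, 0, 0], 0, -1],
    [[0, 0, 0], 0, -1],
    [[0, 0, 0], 0, -1],
    [[0, 0, 0], 0, -1],
    [[0, 0, 0], 0, -1]
  ]
}}

```text
t: 21.98
eef_pos: [499.8, -272.4, 318.1]
tcp_rot: [3.136, 0.004, 1.83]
ft_force: [7.6, 6.4, 11.0]
opening: 0.184
grip_force: 33.2
```

```bash
python3 -c "
from cell import env
print(env.job_done())"
```

```text
the job is handed in; nothing more can be done
None
```

I handed the job in at about 22 s with both housings in their nests, tag up and let go, the catch flipped over, and the gripper still holding the lever about 0.77 rad along its 0.8 rad travel. That lever angle is worked out from the gripper position; the hand-in returned no verdict.

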